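Refit the phone stand's spring

TASK

Thread the coil spring over the stem of the white phone stand, lightly feeling and twisting it past each of the two notched collars where its inward tang snags (never pushing or wrenching the stand harder than about 15 N), until its end coil sits fully home on the stand's seat. Then turn it until the orange tab on its sleeve lies straight above the line of the orange rib on the stand's base, so that the tang is locked under the lower collar, and let go. Leave the bell, cup, vase and phone cradle where they are.

Things in the scene. Friction and masses are not known exactly. Their poses are not given: they have to be found in the camera images.
- stand: White phone stand, fixed: round base 110 mm across, 14 mm high, an aluminium seat (42 mm across, top 20 mm above the desk) in its middle, and on its axis a vertical steel stem, 12 mm thick, carrying two notched brass collars that do not turn. Origin: centre of the underside, on the desk; z up along the stem; x points along the orange rib (30 mm long) on top of the base.
- rod_tip (a point): Tip of the stand's stem, on its axis, 80 mm above the desk; the last 9 mm taper from 12 to 4 mm.
- upper_collar_top (a point): Centre of the upper collar's top, on the stem's axis, 64 mm above the desk. Collar 25 mm across, 5 mm thick, with one straight radial notch 4.6 mm wide, open at the rim, which alone lets the spring's tang pass. Seen from above, counter-clockwise from the rib, the notch's middle lies between -0.40 and +0.90 rad: different each time, not measured.
- lower_collar_top (a point): Centre of the lower collar's top, on the stem's axis, 36 mm above the desk (16 above the seat). Same collar and notch as above, but this notch's middle lies between -1.50 and -0.40 rad from the rib (clockwise of it seen from above): different each time, not measured.
- spring: Coil spring, about 110 g, loose, upright, 72 mm long. Lower 40 mm: steel coils of 3 mm wire, 35 mm outside, 28 mm inside. Upper 32 mm: blue square sleeve 38 x 38 mm with a 29 mm square hole right through; grip it on two opposite flat sides (it is wider than the coils). Origin: centre of the lower end when uncompressed; z up along its axis; x towards the orange tab.
- spring_foot (a point): Centre of the underside of the spring's end coil, which carries one inward tang (3 mm square) on +x, straight below the tab, reaching to 7.5 mm from the axis, level with the coil. Pressed, the end coil gives way: 1.2 N at first plus 0.4 N per mm, solid after 12 mm (6 N). It springs out again when the tang drops through a notch.
- spring_tab (a point): Top of the orange tab (12 mm wide, 4.5 mm thick) that stands 7 mm above the rim of the sleeve on its +x side: 17 mm from the spring's axis, 79 mm above its lower end.
- bell: Bystander: steel counter bell on a black base 80 mm across, 54 mm high; origin at the underside's centre.
- cup: Bystander: blue ceramic cup, 66 mm across, 60 mm high; origin at the underside's centre.
- vase: Bystander: small white vase, 68 mm across, 90 mm high; origin at the underside's centre.
- cradle: Bystander: black phone cradle, base 85 x 70 mm, 112 mm high; origin at the underside's centre.
Not all that is in view belongs to the job. What is shaped like the stand but blue or red is not meant.

How it is judged:
On the way, in this order (a step that is already met when the one before it is completed fails the run):
1. the spring's end coil is round the stem, below the upper collar (z of spring_foot in the frame of stand below 0.056 m and horizontal distance between spring_foot and stand below 0.006 m), for 0.1 s.
2. the spring's end coil is fully home on the seat (within 3.5 mm) (z of spring_foot in the frame of stand below 0.0235 m and horizontal distance between spring_foot and stand below 0.006 m), for 0.2 s.
At the end, for the whole second after the job is handed in: The spring's end coil lies on the stand's seat (within 3.5 mm in height, 6 mm off the axis), the spring upright within 0.15 rad, its tab pointing along the stand's rib within 0.22 rad (so the tang is under the lower collar and not under its notch), released and at rest (all of step 2 and angle between the x axis of spring and the x axis of stand, either way round below 0.22 rad and x of spring_tab in the frame of stand above 0.01 m and angle between spring's own z axis and vertical below 0.15 rad and linear speed of spring below 0.02 m/s and contact force between the fingers and spring below 0.1 N); the robot touches nothing.
It fails at once if the spring pushes or wrenches the stand with more than 15 N (contact force between spring and stand above 15 N).
It fails at once if the robot itself pushes the stand with more than 15 N (contact force between any of the fingers, the arm and stand above 15 N).
It fails at once if the bell, cup, vase or cradle is pushed more than 20 mm (distance of any of bell, cup, vase, cradle from where it was at the start of the episode above 0.02 m).
It also fails if it takes over 72 s, if anything falls off the work surface, if the arm or the gripper's body presses on something with over 40 N, if the wrist force passes 120 N, or if a joint passes its speed limit or range.

ROBOT

A 6-joint arm with a two-finger parallel gripper is mounted at the origin on the work surface. World frame = base frame: x ahead of the robot, y to its left, z up, the work surface at z = 0. Lengths are in m, angles in rad, forces in N, time in s.
With the tool pointing down it reaches from about 0.35 to 0.875 m from the base axis. Payload 4.2 kg.
Tool frame: the origin (TCP) lies between the finger pads; the fingertips stand 14 mm ahead of it and the grasp point (between the pads) lies 5 mm behind it (bot.finger_overhang is the distance from the TCP to the fingertips, in m); y points along the fingers, z is the direction in which the jaws open and shut, and the axes are right-handed (so a half turn about y gives the same grasp; the last joint's range is limited). The gripper opens to 87 mm and grips with 3 to 60 N. Pads are 19 mm wide; open, the fingers measure 117 mm over their backs; the gripper's body (75 mm by 190 mm) begins 51 mm behind the grasp point.
Start: joints at [1.456, 0.385, 0.008, 0, -1.194, -0.259], TCP at [0.228, 0.582, 0.237] pointing down, gripper open.
Joint ranges: [-3.14, 3.14], [-1.21, 2.06], [-1.07, 1.41], [-3.16, 2.05], [-2.99, -0.16], [-3.1, 3.1]. Speed limits (rad/s): [2.79, 2.79, 3.14, 3.14, 3.14, 3.14].

INTERFACE

Orientations are given as a unit quaternion [x, y, z, w].
In Python, from rig import sensors, eyes, ticket, find_in, spot_point, bot gives the robot as it stands.
- The arm moves only by the shell command python3 -m handwheel 'ROWS' [FORCE]. ROWS is JSON, a list of rows, each a list of 5 numbers: the shift along the tool's x, y, z in m, then the turn about the tool's y in degrees, then the finger opening in m, from 0 to 0.087. A call has exactly 10 rows; each row is the pose to reach, as a shift and turn from the pose measured when the call began, along the tool's axes at that moment; what a row does not reach only later rows make up. A row lasts 1/8 s, in which the tool goes at most 62.5 mm and 10.7 degrees, less where a joint would pass 70% of its speed; a pose out of reach is approached as far as the arm can. A call with a gripper value outside its range is refused whole. The fingers move at their own pace and stop on an object; FORCE is the grip in N (left out, the last holds). Time passes only in rows, so rows that repeat a pose let the fingers close, or fill a call up. It gives the time, the measured TCP pose, the force and the opening at its end, in the units of the state.
- sensors.observe(): the state, without advancing time (a new reading comes with each control period).
- eyes.get_image(name): name is "side" or "top" or "wrist"; returns a dict with "image" (420x560x3 uint8, red, green, blue), "vfov" (degrees; the focal length in pixels is half the picture's height over the tangent of half this angle, whatever the lens; pixels are square), "cx", "cy" (the principal point, pixels), "R" (3x3) and "t" (3): a world point X has camera coordinates R X + t. Camera axes: x right, y down, z forward; pixel columns grow to the right and rows downward; lengths in m; the calibration is good to about 2 mm. A picture is of the moment at which its call begins. There is no depth.
- ticket.finish_job(): hands the job in, once; it reports no verdict.
Trained networks look in the newest picture that a camera, given by its name, has taken for a name from the list of things; names that differ only in an ending like _2 or _b are one class to them, and where a whole thing is asked for, a point or a joint stands for the part that bears it (a point fixed in the world has none). Each returns a list of dicts, best first, with "score" (0 to 1); they miss things now and then, are a little off and sometimes report something else, mostly with a low value. They report only what shows in the picture. A call takes as long as a camera call. They do not tell look-alikes from the thing itself.
- find_in(camera, target): "bbox" ([left, top, width, height] in pixels, round what is visible of it).
- spot_point(camera, target): "at" ([column, row] in pixels: a listed point, or the origin of a listed thing).
The state is a dict: "t": time; "q": joint angles; "dq": joint speeds; "joint_torque": joint torques, N m; "tool_pos": TCP position; "eef_rot": TCP orientation; "ft_force": force on the tool from outside, world axes, zero at the start; "wrist_torque": the same for the moment, N m; "width": finger opening in m.
Only numpy, scipy, OpenCV 4.12 (cv2) and the standard library are available. Lean on these libraries where they do the work, as an engineer would, in place of code of your own. Each camera call takes 0.05 s, during which the arm holds its last target. There are 200 camera calls.

## Working session

There is one attempt and no reset: what is moved stays moved. The work goes in short steps, Python scripts to look and compute and a shell command to move; the robot and the scene stay as the last step left them, time stands still between calls to the robot, and variables do not carry over. Pictures are saved under pics/ and viewed, about 8 in all and at most 12, crops included, and the job is handed in when it is done.

```bash
ls; mkdir -p pics; python3 - <<'E'
from rig import sensors, eyes, find_in, spot_point, bot
import cv2, numpy as np
s=sensors.observe(); print({k:np.round(v,3).tolist() for k,v in s.items()}, bot.finger_overhang)
ims=[]
for c in ["side","top"]:
    g=eyes.get_image(c); cv2.imwrite(f"pics/{c}0.png",g["image"][:,:,::-1]); ims.append(g["image"])
    print(c,g["vfov"],g["cx"],g["cy"],np.round(g["R"],4).tolist(),np.round(g["t"],4).tolist())
    for n in ["stand","spring","rod_tip","spring_tab","spring_foot","bell","cup","vase","cradle"]:
        print(n,[(np.round(d["at"],1).tolist(),round(d["score"],2)) for d in spot_point(c,n)[:4]])
a=cv2.resize(np.hstack(ims),(800,300)); cv2.imwrite("pics/both.png",np.vstack([cv2.resize(ims[1],(800,600))])[:,:,::-1])
E
```

```text
pics
{'t': 0.0, 'q': [1.456, 0.386, 0.007, -0.001, -1.194, -0.259], 'dq': [-0.001, 0.003, 0.002, 0.001, 0.001, 0.001], 'joint_torque': [0.001, -39.066, 18.74, 4.22, 0.011, -0.0], 'tool_pos': [0.228, 0.581, 0.235], 'eef_rot': [-0.131, -0.694, 0.696, 0.132], 'ft_force': [0.516, 0.389, 0.051], 'wrist_torque': [-0.007, -0.015, 0.013], 'width': 0.087} 0.014
side 46.07402000622073 282.52002829835897 206.50814209151628 [[0.9328, -0.3603, 0.0046], [-0.2097, -0.5532, -0.8062], [0.2931, 0.7511, -0.5916]] [-0.5162, 0.1906, 1.2259]
stand [([187.5, 200.6], 0.96), ([238.7, 203.5], 0.71), ([289.5, 194.7], 0.7), ([297.3, 258.2], 0.61)]
spring [([290.2, 287.8], 0.63)]
rod_tip [([241.6, 181.9], 0.98), ([181.0, 180.7], 0.93), ([224.6, 156.0], 0.74), ([290.1, 174.1], 0.71)]
spring_tab [([302.1, 261.7], 0.8)]
spring_foot []
bell [([337.4, 216.8], 0.95)]
cup [([229.6, 245.6], 0.57)]
vase [([386.4, 287.3], 0.69), ([290.4, 290.5], 0.66)]
cradle [([296.8, 163.6], 0.6)]
top 44.3702213133847 279.7743603910096 213.45342049541506 [[-0.0146, -0.9995, 0.0267], [-0.9861, 0.01, -0.166], [0.1656, -0.0288, -0.9858]] [-0.0075, 0.5661, 1.3214]
stand [([212.8, 188.5], 0.96), ([183.8, 303.5], 0.82), ([155.0, 243.7], 0.63), ([206.6, 242.2], 0.58)]
spring [([348.1, 237.8], 0.57)]
rod_tip [([206.5, 241.9], 0.9), ([148.3, 241.4], 0.75), ([174.0, 301.5], 0.73), ([209.0, 183.9], 0.61)]
spring_tab [([353.5, 231.4], 0.61), ([274.9, 278.1], 0.3), ([205.3, 241.2], 0.17)]
spring_foot [([346.0, 239.6], 0.42)]
bell [([268.3, 156.8], 0.55)]
cup [([273.2, 277.7], 0.68)]
vase [([378.5, 162.1], 0.87)]
cradle [([157.8, 158.0], 0.66)]
```

View pics/both.png

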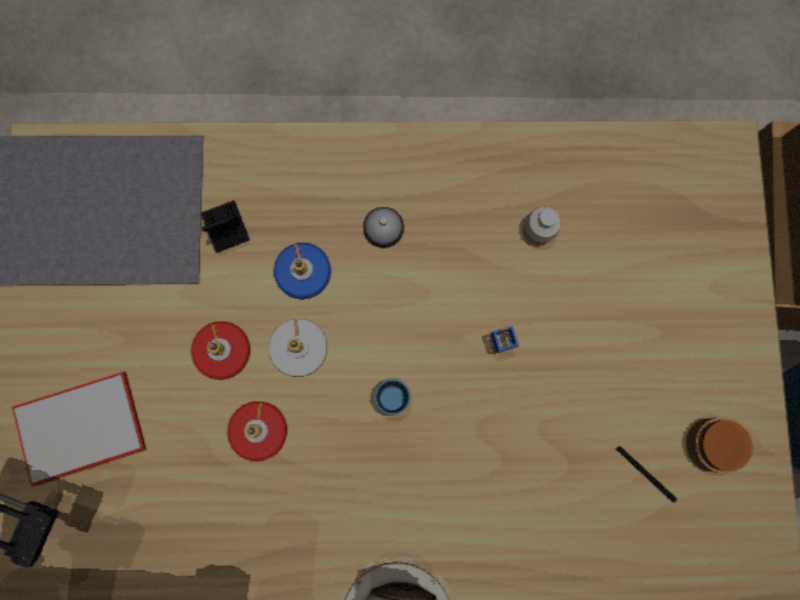

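View pics/side0.png

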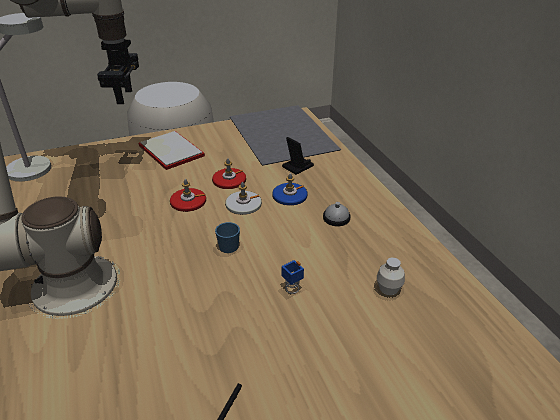

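The white stand is at about (298,348) in the enlarged top view. The blue stand at (302,270) and the red ones at (220,350) and (257,431) are decoys, since only the white one fits the description. The spring, a blue square, is at (505,340). I'll confirm with one crop and triangulate.

```bash
cat > h.py <<'E'
from rig import sensors, eyes, find_in, spot_point, bot
import cv2, numpy as np
from scipy.spatial.transform import Rotation as Ro
def cam(c):
    g=eyes.get_image(c); f=g["image"].shape[0]/2/np.tan(np.radians(g["vfov"]/2))
    g["K"]=np.array([[f,0,g["cx"]],[0,f,g["cy"]],[0,0,1]]); g["R"]=np.array(g["R"]); g["t"]=np.array(g["t"])
    g["P"]=g["K"]@np.c_[g["R"],g["t"]]; return g
def onz(g,uv,z):
    d=g["R"].T@np.linalg.inv(g["K"])@[uv[0],uv[1],1]; o=-g["R"].T@g["t"]; return o+d*(z-o[2])/d[2]
def proj(g,X):
    p=g["P"]@np.r_[X,1]; return p[:2]/p[2]
def tri(a,ua,b,ub):
    X=cv2.triangulatePoints(a["P"],b["P"],np.array(ua,float),np.array(ub,float))[:,0]; return X[:3]/X[3]
def totool(d):  # world vector -> tool axes
    return Ro.from_quat(sensors.observe()["eef_rot"]).inv().apply(d)
def st():
    s=sensors.observe(); R=Ro.from_quat(s["eef_rot"]).as_matrix()
    print("t%.2f"%s["t"],"pos",np.round(s["tool_pos"],4),"jawaz %.1f"%np.degrees(np.arctan2(R[1,2],R[0,2])),"y",np.round(R[:,1],3),"x",np.round(R[:,0],3),"F",np.round(s["ft_force"],2),"M",np.round(s["wrist_torque"],3),"w %.4f"%s["width"],"q6 %.2f"%s["q"][5]); return s,R
E
python3 - <<'E'
from h import *
st()
s=cam("side");t=cam("top")
print("rod",tri(s,[241.6,181.9],t,[206.5,241.9]), onz(t,[206.5,241.9],.08),onz(s,[241.6,181.9],.08))
print("stand",onz(t,[206.6,242.2],0),onz(s,[238.7,203.5],0), onz(t,[298*.7,348*.7],.014))
print("spr",tri(s,[302.1,261.7],t,[353.5,231.4]),onz(t,[353.5,231.4],.079),onz(s,[302.1,261.7],.079),onz(t,[505*.7,339*.7],.072))
I=t["image"]
a=cv2.resize(I[217:267,180:240],(480,400),interpolation=cv2.INTER_CUBIC)
b=cv2.resize(I[222:254,335:373],(475,400),interpolation=cv2.INTER_CUBIC)
S=s["image"]
c=cv2.resize(S[170:220,215:275],(480,400),interpolation=cv2.INTER_CUBIC)
d=cv2.resize(S[255:297,272:322],(476,400),interpolation=cv2.INTER_CUBIC)
o=np.vstack([np.hstack([a[:,:400],b[:,:400]])[:300],])
o=np.hstack([cv2.resize(np.vstack([a[:,:475],c[:,:475]]),(400,600)),cv2.resize(np.vstack([b[:,:475],d[:,:475]]),(400,600))])
cv2.imwrite("pics/crop.png",o[:,:,::-1])
E
```

```text
t1.00 pos [0.2282 0.5818 0.2366] jawaz -111.4 y [ 0. -0. -1.] x [-0.931  0.365 -0.   ] F [-0.72  0.79 -0.21] M [0.021 0.025 0.108] w 0.0872 q6 -0.26
rod [0.48993185 0.17512909 0.07849504] [0.48850895 0.17520247 0.08      ] [0.49071154 0.17281379 0.08      ]
stand [0.49675719 0.18405717 0.        ] [0.4797981  0.17926371 0.        ] [0.49133564 0.17707252 0.014     ]
spr [ 0.51710538 -0.20564512  0.07849226] [ 0.51154501 -0.20391856  0.079     ] [ 0.52315566 -0.20669438  0.079     ] [ 0.49700488 -0.20453901  0.072     ]
```

View pics/crop.png

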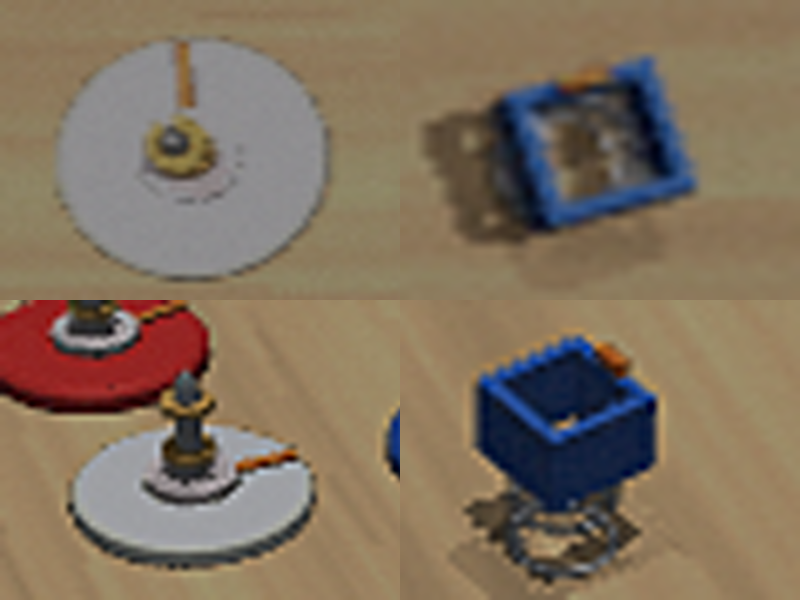

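The crop confirms the white stand at about (0.490, 0.176), with its rib roughly along +x. The spring stands at about (0.499, -0.207) with its tab at about +18°. Next I'll move above the spring.

```bash
python3 -m handwheel '[[-0.04,0,0.047,0,0.087],[-0.08,0,0.094,0,0.087],[-0.12,0,0.141,0,0.087],[-0.16,0,0.188,0,0.087],[-0.2,0,0.235,0,0.087],[-0.24,0,0.282,0,0.087],[-0.28,0,0.33,0,0.087],[-0.32,0,0.377,0,0.087],[-0.36,0,0.424,0,0.087],[-0.4,0,0.471,0,0.087]]' 15
python3 - <<'E'
from h import *
s,R=st()
print(totool(np.array([0.485,-0.207,0.235])-s["tool_pos"]))
E
```

```text
t: 2.35
tool_pos: [0.4291, -0.0046, 0.2372]
eef_rot: [0.132, 0.695, -0.695, -0.131]
ft_force: [1.3, 1.4, -0.3]
width: 0.0874
t2.35 pos [ 0.4291 -0.0046  0.2372] jawaz -111.4 y [ 0.002  0.    -1.   ] x [-0.931  0.365 -0.002] F [ 1.34  1.37 -0.34] M [ 0.097 -0.12   0.   ] w 0.0874 q6 0.83
[-0.1258887   0.00218774  0.16804565]
```

```bash
python3 -m handwheel '[[-0.04,0,0.05,-8,0.087],[-0.08,0,0.1,-16,0.087],[-0.11,0,0.15,-24,0.087],[-0.126,0,0.168,-32,0.087],[-0.126,0.01,0.168,-39,0.087],[-0.126,0.01,0.168,-39,0.087],[-0.126,0.01,0.168,-39,0.087],[-0.126,0.01,0.168,-39,0.087],[-0.126,0.01,0.168,-39,0.087],[-0.126,0.01,0.168,-39,0.087]]' 15
python3 - <<'E'
from h import *
s,R=st()
w=cam("wrist")
o=w["image"].copy()
cv2.imwrite("pics/w1.png",o[:,:,::-1])
print("cam",-w["R"].T@w["t"],w["vfov"])
for n in ["spring_tab","spring"]: print(n,[(np.round(d["at"],1).tolist(),round(d["score"],2)) for d in spot_point("wrist",n)[:3]])
E
```

```text
t: 3.6
tool_pos: [0.4852, -0.2068, 0.2274]
eef_rot: [-0.108, 0.699, -0.699, 0.109]
ft_force: [-0.6, -0.3, -0.4]
width: 0.0871
t3.60 pos [ 0.4852 -0.2068  0.2274] jawaz -72.4 y [ 0.002  0.    -1.   ] x [-0.953 -0.303 -0.002] F [-0.63 -0.3  -0.37] M [-0.112 -0.043  0.012] w 0.0871 q6 1.97
cam [ 0.557816   -0.18371127  0.37634045] 71.06945556674673
spring_tab [([279.7, 168.7], 0.57)]
spring [([275.6, 172.1], 0.65)]
```

View pics/w1.png

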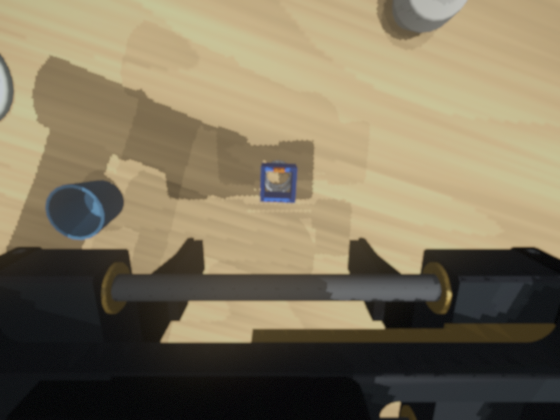

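Wrist view: the sleeve spans about (261–297, 162–203), with the tab at (279,169) and the axes nearly aligned. I'll fit the sleeve's pose by its silhouette.

```bash
cat >> h.py <<'E'
from scipy.optimize import minimize
def blue(g,c,r=40):
    hsv=cv2.cvtColor(g["image"],cv2.COLOR_RGB2HSV); m=cv2.inRange(hsv,(105,110,25),(130,255,255))
    k=np.zeros_like(m); k[max(0,int(c[1])-r):int(c[1])+r,max(0,int(c[0])-r):int(c[0])+r]=1; m=m*k
    n,l,S,_=cv2.connectedComponentsWithStats(m); i=1+np.argmax(S[1:,4]); pts=np.argwhere(l==i)[:,::-1].astype(np.int32)
    return cv2.convexHull(pts.reshape(-1,1,2))[:,0,:]
def box(p,z0=.04,z1=.072,a=.019):
    x,y,th=p; c,s=np.cos(th),np.sin(th)
    return [(x+c*u-s*v,y+s*u+c*v,z) for u in(-a,a) for v in(-a,a) for z in(z0,z1)]
def fitsleeve(gs,c0,p0,dz=0):
    hs=[blue(g,c)for g,c in zip(gs,c0)]; S=8
    def hull(g,p): return cv2.convexHull(np.array([proj(g,X) for X in box(p,.04+dz,.072+dz)],np.float32))
    def cost(q):
        p=np.array([q[0],q[1],q[2]*10]); v=0
        for g,h in zip(gs,hs):
            a=hull(g,p); b=h.astype(np.float32).reshape(-1,1,2)
            A=np.abs(cv2.contourArea(a)); B=np.abs(cv2.contourArea(b)); I,_=cv2.intersectConvexConvex(a,b)
            v+=1-I/(A+B-I+1e-9)
        return v
    r=min((minimize(cost,[p0[0],p0[1],(p0[2]+d)/10],method="Nelder-Mead",options=dict(initial_simplex=[[p0[0]+i,p0[1]+j,(p0[2]+d+k)/10] for i,j,k in((0,0,0),(.01,0,0),(0,.01,0),(0,0,.2))])) for d in(-.15,0,.15)),key=lambda r:r.fun)
    return np.array([r.x[0],r.x[1],r.x[2]*10]),r.fun
E
python3 - <<'E'
from h import *
w=cam("wrist");t=cam("top");s=cam("side")
c=[[278,182],[353,238],[291,273]]
for n,gs,cc in(("w",[w],c[:1]),("t",[t],c[1:2]),("s",[s],c[2:]),("all",[w,t,s],c)):
    p,f=fitsleeve(gs,cc,[.499,-.207,.31]); print(n,np.round(p[:2],4),np.degrees(p[2]),f)
E
```

```text
w [ 0.4895 -0.2036] 0.6130537171483457 0.5616918375878419Traceback (most recent call last):
  File "<stdin>", line 5, in <module>
  File "h.py", line 29, in fitsleeve
    hs=[blue(g,c)for g,c in zip(gs,c0)]; S=8
        ~~~~^^^^^
  File "h.py", line 23, in blue
    n,l,S,_=cv2.connectedComponentsWithStats(m); i=1+np.argmax(S[1:,4]); pts=np.argwhere(l==i)[:,::-1].astype(np.int32)
                                                     ~~~~~~~~~^^^^^^^^^
    return _wrapfunc(a, 'argmax', axis=axis, out=out, **kwds)
    return bound(*args, **kwds)
ValueError: attempt to get argmax of an empty sequence
```

```bash
sed -i 's/hsv=cv2.cvtColor.*/I=g["image"].astype(int); m=((I[:,:,2]-I[:,:,0]>22)\&(I[:,:,2]-I[:,:,1]>8)).astype(np.uint8)*255/' h.py
python3 - <<'E'
from h import *
w=cam("wrist");t=cam("top");s=cam("side")
for g,n in((t,"top0"),(s,"side0")): g["image"]=cv2.imread(f"pics/{n}.png")[:,:,::-1]
c=[[278,182],[353,238],[291,273]]
for g,cc in zip((w,t,s),c): h=blue(g,cc,30); print(h.min(0),h.max(0))
for n,gs,cc in(("w",[w],c[:1]),("t",[t],c[1:2]),("s",[s],c[2:]),("all",[w,t,s],c)):
    p,f=fitsleeve(gs,cc,[.499,-.207,.31]); print(n,np.round(p[:2],4),np.degrees(p[2]),f)
E
```

```text
[261 165] [296 201]
[345 228] [362 245]
[282 260] [303 284]
w [ 0.4959 -0.2055] 11.83879036717263 0.13992145068924966
t [ 0.4996 -0.2054] 19.84016950771511 0.12819401472887582
s [ 0.4974 -0.2075] 15.128983293121216 0.05794060497423492
all [ 0.499  -0.2062] 16.82360447236164 0.377693856254564
```

```bash
python3 -m handwheel '[[-0.012,0.04,0.003,0,0.087],[-0.0125,0.09,0.003,0,0.087],[-0.0125,0.13,0.003,0,0.087],[-0.0125,0.155,0.003,0,0.087],[-0.0125,0.174,0.003,0,0.07],[-0.0125,0.174,0.003,0,0.055],[-0.0125,0.174,0.003,0,0.042],[-0.0125,0.174,0.003,0,0.03],[-0.0125,0.174,0.003,0,0.03],[-0.0125,0.174,0.003,0,0.03]]' 20
python3 - <<'E'
from h import *
st()
E
```

```text
t: 5.3
tool_pos: [0.4985, -0.206, 0.0537]
eef_rot: [0.107, -0.699, 0.699, -0.109]
ft_force: [0.3, 0.4, 1.2]
width: 0.0379
t5.30 pos [ 0.4985 -0.206   0.0537] jawaz -72.4 y [ 0.003  0.    -1.   ] x [-0.953 -0.303 -0.003] F [0.27 0.39 1.18] M [-0.011 -0.011  0.006] w 0.0379 q6 1.97
```

```bash
python3 -m handwheel '[[0,-0.04,0,0,0.03],[0,-0.09,0,0,0.03],[-0.01,-0.115,-0.04,0,0.03],[-0.02,-0.115,-0.09,0,0.03],[-0.031,-0.115,-0.14,0,0.03],[-0.042,-0.115,-0.19,0,0.03],[-0.052,-0.115,-0.24,0,0.03],[-0.061,-0.115,-0.286,0,0.03],[-0.061,-0.115,-0.286,0,0.03],[-0.061,-0.115,-0.286,0,0.03]]' 20
python3 - <<'E'
from h import *
s,R=st()
w=cam("wrist"); cv2.imwrite("pics/w2.png",w["image"][:,:,::-1])
t=cam("top"); cv2.imwrite("pics/t2.png",t["image"][:,:,::-1]); g=cam("side"); cv2.imwrite("pics/s2.png",g["image"][:,:,::-1])
np.savez("w2.npz",R=w["R"],t=w["t"],K=w["K"])
print("pred tip",proj(w,[.49,.1755,.08]),proj(w,[.49,.1755,.0]))
E
```

```text
t: 6.55
tool_pos: [0.4693, 0.0848, 0.1685]
eef_rot: [0.108, -0.699, 0.699, -0.109]
ft_force: [-0.3, 0.1, -1.2]
width: 0.038
t6.55 pos [0.4693 0.0848 0.1685] jawaz -72.4 y [ 0.002  0.    -1.   ] x [-0.953 -0.303 -0.002] F [-0.3   0.06 -1.21] M [-0.141 -0.029 -0.057] w 0.0380 q6 1.36
pred tip [175.86159421 159.2189607 ] [200.37211505 149.95802551]
```

View pics/w2.png

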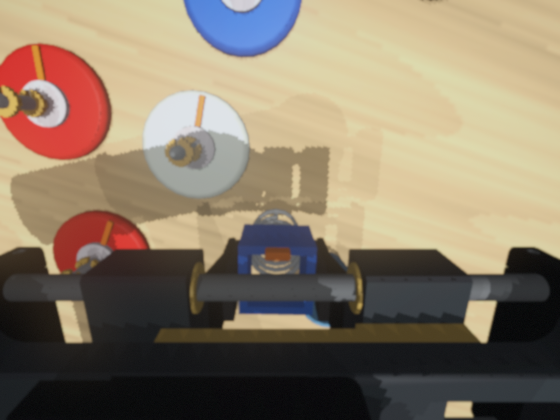

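```bash
cat >> h.py <<'E'
def load(name,cname):
    g=cam(cname); g["image"]=cv2.imread(name)[:,:,::-1].copy(); return g
def fitstand(g,c,r,p0=(.49,.176)):
    I=g["image"]; hsv=cv2.cvtColor(I,cv2.COLOR_RGB2HSV); H,S,V=[hsv[:,:,i].astype(int) for i in range(3)]
    m=((S<58)&(V>60)).astype(np.uint8); k=np.zeros_like(m); cv2.circle(k,tuple(int(v) for v in c),r,1,-1); m*=k
    n,l,St,_=cv2.connectedComponentsWithStats(m); i=1+np.argmax(St[1:,4]); pts=np.argwhere(l==i)[:,::-1].astype(np.float32)
    h=cv2.convexHull(pts.reshape(-1,1,2)); a=np.linspace(0,2*np.pi,60)
    def cost(p):
        q=cv2.convexHull(np.array([proj(g,[p[0]+.055*np.cos(u),p[1]+.055*np.sin(u),z]) for u in a for z in(0,.014)],np.float32))
        X,_=cv2.intersectConvexConvex(q,h); return 1-X/(cv2.contourArea(q)+cv2.contourArea(h)-X+1e-9)
    r_=minimize(cost,p0,method="Nelder-Mead",options=dict(initial_simplex=[[p0[0],p0[1]],[p0[0]+.006,p0[1]],[p0[0],p0[1]+.006]]))
    o=((H>6)&(H<20)&(S>130)).astype(np.uint8)*k; 
    P=np.array([onz(g,q,.015)[:2] for q in np.argwhere(o)[:,::-1]])
    d=P-r_.x; rr=np.hypot(*d.T); P=P[(rr>.024)&(rr<.054)]; b=P.mean(0)-r_.x
    e=np.linalg.svd(P-P.mean(0))[2][0]; e*=np.sign(e@b)
    return r_.x,r_.fun,len(P),np.degrees([np.arctan2(b[1],b[0]),np.arctan2(e[1],e[0])])
E
python3 - <<'E'
from h import *
w=load("pics/w2.png","wrist")
t=load("pics/top0.png","top"); s=load("pics/side0.png","side")
print("w",fitstand(w,(196,144),62)); print("t",fitstand(t,(208,243),26)); print("s",fitstand(s,(243,202),24))
for g,n in((w,"wrist"),): 
    p,f=fitsleeve([w],[[277,265]],[.469,.085,.31],dz=.115); print(p[:2],np.degrees(p[2]),f)
    print(proj(w,[.4693+.019*.953,.0848+.019*.303,.187]))
o=cv2.resize(w["image"][85:205,136:256],(600,600),interpolation=cv2.INTER_CUBIC)
cv2.imwrite("pics/w2c.png",o[:,:,::-1])
E
```

```text
w (array([0.49446811, 0.17812351]), np.float64(0.026631244828673628), 50, array([4.65066825, 4.20411938]))
t (array([0.49475986, 0.17915017]), np.float64(0.047647158496196274), 10, array([3.74724863, 0.50195723]))
s (array([0.49408347, 0.17888767]), np.float64(0.14789741982171), 17, array([ 15.97185919, -44.06850375]))
[0.46886272 0.08349927] 16.39510869563216 0.48092022767447185
[273.7187577  245.72691279]
```

View pics/w2c.png

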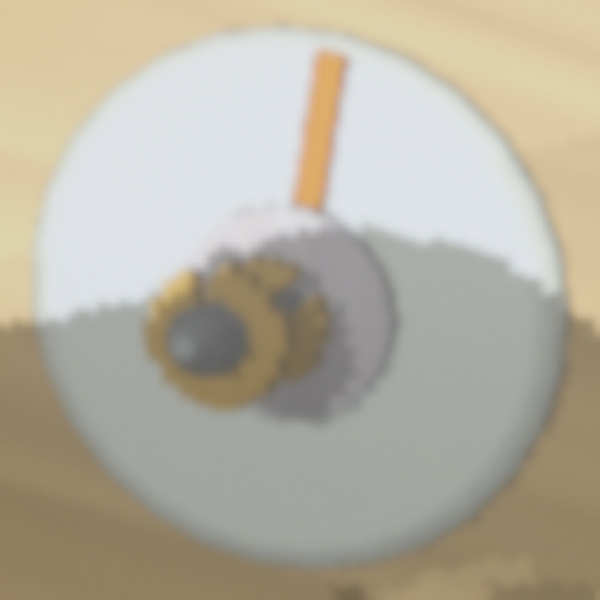

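The white stand fits at (0.4945, 0.1785) with the rib at about 4.4°. Both notches look discernible, the upper one near crop (205,280) and the lower as a dark gap near (292,295). I'll rectify at the collar heights to get their angles.

```bash
python3 - <<'E'
from h import *
w=load("pics/w2.png","wrist")
c=np.array([.4945,.1785])
print("tip ray at .08:",onz(w,[175,154],.08), "pred", proj(w,[*c,.08]),proj(w,[*c,.064]),proj(w,[*c,.036]))
o=[]
for z in(.064,.036):
    h=.018;src=np.array([proj(w,[c[0]+u,c[1]+v,z]) for u,v in((h,h),(h,-h),(-h,-h),(-h,h))],np.float32)
    M=cv2.getPerspectiveTransform(src,np.array([[0,0],[400,0],[400,400],[0,400]],np.float32))
    q=cv2.warpPerspective(w["image"],M,(400,400),flags=cv2.INTER_CUBIC)
    cv2.circle(q,(200,200),int(.0125/.036*400),(0,255,0),1)
    for a in range(-90,91,30):
        A=np.radians(a+4.4); cv2.line(q,(int(200-150*np.sin(A)),int(200-150*np.cos(A))),(int(200-170*np.sin(A)),int(200-170*np.cos(A))),(255,0,0),2 if a else 5)
    o.append(q)
cv2.imwrite("pics/rect.png",np.hstack(o)[:,:,::-1])
E
```

```text
tip ray at .08: [0.49452761 0.17636771 0.08      ] pred [172.37077507 153.22136327] [178.71480176 151.28599835] [188.1242031  148.41548311]
```

View pics/rect.png

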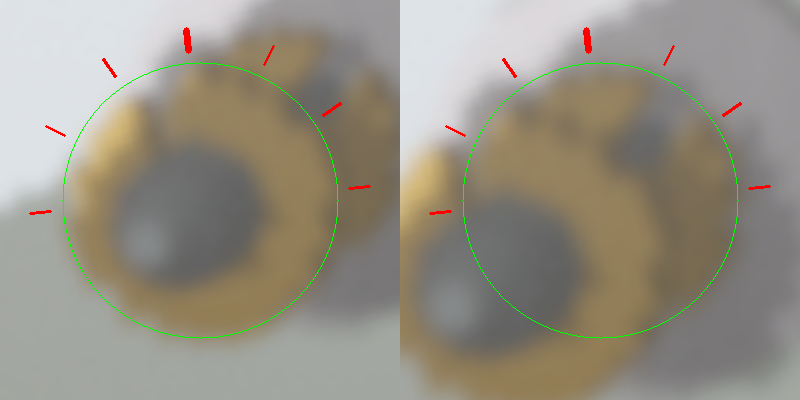

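Upper notch: about az 31°, which is 0.47 rad from the rib. Lower notch: about az −34°, which is −0.67 rad. Next I'll check the spring's offset in the hand from the orange tab in the same image.

```bash
python3 - <<'E'
from h import *
w=load("pics/w2.png","wrist"); I=w["image"]
hsv=cv2.cvtColor(I,cv2.COLOR_RGB2HSV); o=cv2.inRange(hsv,(3,120,80),(20,255,255)); m=np.zeros_like(o); m[238:275,255:300]=1
P=np.argwhere(o*m)[:,::-1]; print("tab px",P.min(0),P.max(0),P.mean(0))
p=np.array([.4693,.0848]); ex=np.array([.953,.303]); ey=np.array([-.303,.953]); f=.1148
def S(x,y,z): return proj(w,[*(p+ex*x+ey*y),f+z])
for n,a in dict(tabtopouter=(.01925,0,.079),tabtopinner=(.01475,0,.079),tabfootouter=(.01925,0,.072),tabR=(.017,-.006,.079),tabL=(.017,.006,.079),rimF_L=(.019,.019,.072),rimF_R=(.019,-.019,.072),botF=(.019,0,.04),rimB=(-.019,0,.072)).items(): print(n,np.round(S(*a),1))
b=blue(w,(277,262),45); print("blue",b.min(0),b.max(0))
for r in (226,229,232,236,240,248): 
    x=np.where((I[r,200:350,2].astype(int)-I[r,200:350,0])>30)[0]+200; print(r,x.min() if len(x) else None,x.max() if len(x) else None)
print([I[r,277].tolist() for r in range(216,262,3)])
E
```

```text
tab px [265 248] [289 260] [277.16608997 254.20069204]
tabtopouter [274.2 251.6]
tabtopinner [274.2 260.5]
tabfootouter [274.3 245.5]
tabR [287.2 256.1]
tabL [261.2 256.1]
rimF_L [234.8 246. ]
rimF_R [313.7 245.9]
botF [274.5 223.8]
rimB [274.5 313.7]
blue [237 225] [316 273]
226 247 289
229 245 305
232 244 308
236 245 300
240 244 302
248 238 315
[[146, 138, 123], [134, 127, 117], [108, 107, 107], [69, 73, 94], [58, 63, 94], [57, 63, 93], [55, 60, 90], [54, 60, 90], [52, 57, 87], [52, 58, 88], [65, 60, 86], [102, 62, 39], [114, 68, 39], [125, 72, 39], [133, 76, 40], [134, 106, 86]]
```

```bash
python3 -m handwheel '[[-0.02,0,-0.03,0,0.03],[-0.04,0,-0.06,-5,0.03],[-0.0527,0,-0.0827,-10,0.03],[-0.0527,0.01,-0.0827,-13.5,0.03],[-0.0527,0.02,-0.0827,-13.5,0.03],[-0.0527,0.03,-0.0827,-13.5,0.03],[-0.0527,0.03,-0.0827,-13.5,0.03],[-0.0527,0.03,-0.0827,-13.5,0.03],[-0.0527,0.03,-0.0827,-13.5,0.03],[-0.0527,0.03,-0.0827,-13.5,0.03]]' 20
python3 - <<'E'
from h import *
s,R=st()
ims=[]
for c in("top","side","wrist"):
    g=cam(c); cv2.imwrite(f"pics/{c}3.png",g["image"][:,:,::-1])
    u=proj(g,[.4945,.1795,.09]).astype(int); print(c,u); k=25 if c!="wrist" else 80
    I=cv2.copyMakeBorder(g["image"],80,80,80,80,cv2.BORDER_CONSTANT); x,y=u+80
    ims.append(cv2.resize(I[y-k:y+k,x-k:x+k],(266,266),interpolation=cv2.INTER_CUBIC))
cv2.imwrite("pics/c3.png",np.hstack(ims)[:,:,::-1])
E
```

```text
t: 8.2
tool_pos: [0.4954, 0.1792, 0.1392]
eef_rot: [0.188, -0.681, 0.681, -0.19]
ft_force: [0.1, -0.3, -1.2]
width: 0.0381
t8.20 pos [0.4954 0.1792 0.1392] jawaz -59.0 y [ 0.003  0.001 -1.   ] x [-0.857 -0.516 -0.003] F [ 0.14 -0.26 -1.18] M [-0.032 -0.037  0.038] w 0.0381 q6 1.46
top [204 239]
side [242 177]
wrist [274 232]
```

View pics/c3.png

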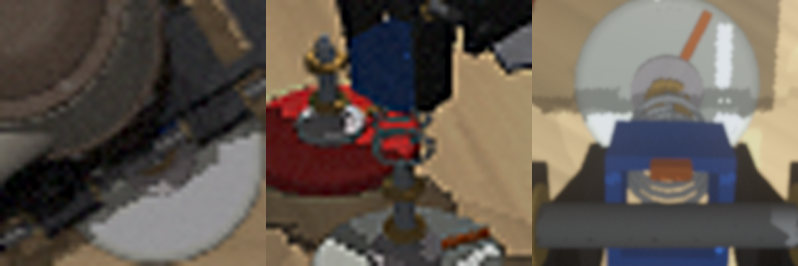

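```bash
python3 -m handwheel '[[0.0006,0.004,-0.0007,0,0.03],[0.0006,0.008,-0.0007,0,0.03],[0.0006,0.012,-0.0007,0,0.03],[0.0006,0.016,-0.0007,0,0.03],[0.0006,0.019,-0.0007,0,0.03],[0.0006,0.022,-0.0007,0,0.03],[0.0006,0.025,-0.0007,0,0.03],[0.0006,0.0285,-0.0007,0,0.03],[0.0006,0.0285,-0.0007,0,0.03],[0.0006,0.0285,-0.0007,0,0.03]]' 20
python3 - <<'E'
from h import *
s,R=st()
E
```

```text
t: 9.6
tool_pos: [0.4946, 0.1796, 0.1108]
eef_rot: [0.188, -0.681, 0.681, -0.19]
ft_force: [-1.0, -0.2, 2.9]
width: 0.0381
t9.60 pos [0.4946 0.1796 0.1108] jawaz -58.9 y [ 0.003  0.001 -1.   ] x [-0.857 -0.516 -0.003] F [-1.02 -0.18  2.89] M [-0.189  0.227 -0.049] w 0.0381 q6 1.45
```

```bash
python3 -m handwheel '[[0,0.0035,0,0,0.03],[0,0.0035,0,-3,0.03],[0,0.0035,0,-6,0.03],[0,0.0035,0,-9,0.03],[0,0.0035,0,-12,0.03],[0,0.0035,0,-6,0.03],[0,0.0035,0,0,0.03],[0,0.0035,0,4,0.03],[0,0.0035,0,7,0.03],[0,0.0035,0,10,0.03]]' 20
python3 - <<'E'
from h import *
s,R=st()
E
```

```text
t: 10.85
tool_pos: [0.4944, 0.1795, 0.1065]
eef_rot: [-0.127, 0.695, -0.695, 0.129]
ft_force: [0.2, -0.5, -1.4]
width: 0.0382
t10.85 pos [0.4944 0.1795 0.1065] jawaz -69.1 y [ 0.003  0.001 -1.   ] x [-0.934 -0.357 -0.003] F [ 0.16 -0.46 -1.38] M [-0.109  0.008 -0.031] w 0.0382 q6 1.28
```

The tang has dropped through the upper collar. Next I'll turn toward the lower notch, descend and press.

```bash
python3 -m handwheel '[[0,0.003,0,8,0.03],[0,0.006,0,16,0.03],[0,0.008,0,24,0.03],[0,0.008,0,32,0.03],[0,0.008,0,39,0.03],[0,0.012,0,45,0.03],[0,0.016,0,46,0.03],[0,0.02,0,46,0.03],[0,0.023,0,46,0.03],[0,0.026,0,46,0.03]]' 20
python3 - <<'E'
from h import *
s,R=st()
E
```

```text
t: 12.1
tool_pos: [0.4944, 0.1795, 0.0806]
eef_rot: [0.154, 0.691, -0.69, -0.152]
ft_force: [-2.5, 0.4, 3.3]
width: 0.0378
t12.10 pos [0.4944 0.1795 0.0806] jawaz -115.0 y [ 0.003  0.001 -1.   ] x [-0.906  0.423 -0.002] F [-2.54  0.41  3.26] M [-0.046  0.637 -0.035] w 0.0378 q6 0.47
```

```bash
python3 -m handwheel '[[0,0.0005,0,2,0.03],[0,0.0005,0,4,0.03],[0,0.0005,0,6,0.03],[0,0.0005,0,8,0.03],[0,0.0005,0,10,0.03],[0,0.0005,0,12,0.03],[0,0.0005,0,14,0.03],[0,0.0005,0,16,0.03],[0,0.0005,0,18,0.03],[0,0.0005,0,20,0.03]]' 20
python3 - <<'E'
from h import *
s,R=st()
E
```

```text
t: 13.35
tool_pos: [0.4944, 0.1795, 0.08]
eef_rot: [0.272, 0.653, -0.652, -0.271]
ft_force: [0.2, 0.3, -0.9]
width: 0.0378
t13.35 pos [0.4944 0.1795 0.08  ] jawaz -135.2 y [ 0.003  0.001 -1.   ] x [-0.705  0.709 -0.001] F [ 0.23  0.26 -0.89] M [-0.009  0.003 -0.024] w 0.0378 q6 0.12
```

```bash
python3 -m handwheel '[[0,0.002,0,0,0.03],[0,0.004,0,0,0.03],[0,0.0045,0,-8,0.03],[0,0.0045,0,-16,0.03],[0,0.0045,0,-24,0.03],[0,0.0045,0,-32,0.03],[0,0.0045,0,-40,0.03],[0,0.0045,0,-46,0.03],[0,0.0055,0,-49.5,0.03],[0,0.006,0,-49.5,0.03]]' 20
python3 - <<'E'
from h import *
s,R=st()
for c in("wrist","side"):
    w=cam(c); cv2.imwrite(f"pics/{c}4.png",w["image"][:,:,::-1])
    if c=="wrist": cv2.imwrite("pics/c4.png",cv2.resize(w["image"][120:300,160:400],(800,600),interpolation=cv2.INTER_CUBIC)[:,:,::-1])
    print(proj(w,[.4944,.1795,.08]))
E
```

```text
t: 14.6
tool_pos: [0.4944, 0.1796, 0.074]
eef_rot: [-0.026, 0.707, -0.706, 0.027]
ft_force: [-0.9, -0.3, -0.1]
width: 0.038
t14.60 pos [0.4944 0.1796 0.074 ] jawaz -85.7 y [ 0.003  0.001 -1.   ] x [-0.997 -0.075 -0.003] F [-0.86 -0.33 -0.12] M [0.04  0.156 0.003] w 0.0380 q6 0.99
[275.63084344 268.8355691 ]
[242.12051196 180.48857384]
```

View pics/c4.png

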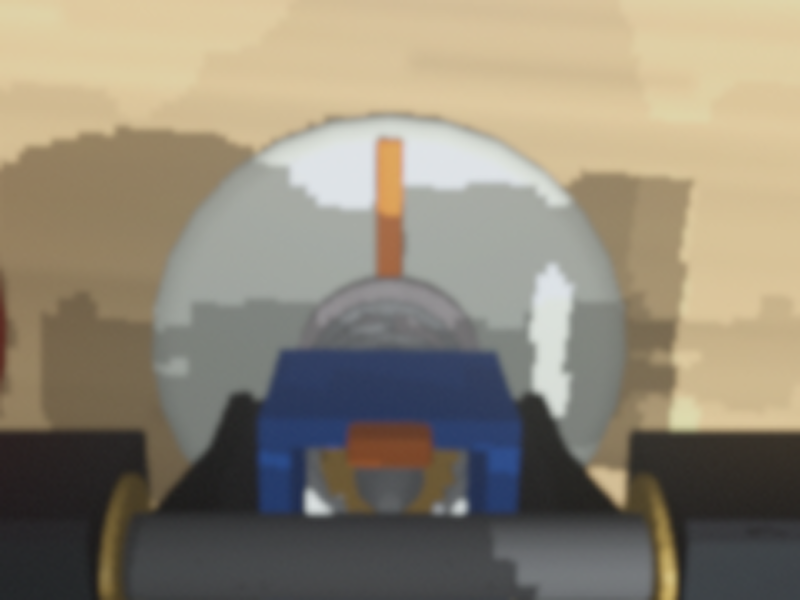

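The tab lies directly over the rib, and the force shows light contact with the seat. Next: release, retreat and check.

```bash
python3 -m handwheel '[[0,0.0005,0,0,0.03],[0,0.0005,0,0,0.03],[0,0.0005,0,0,0.042],[0,0.0005,0,0,0.055],[0,0.0005,0,0,0.06],[0,0.0005,0,0,0.06],[0,-0.03,0,0,0.06],[0,-0.08,0,0,0.06],[0,-0.12,0,0,0.06],[0,-0.15,0,0,0.06]]' 20
python3 -m handwheel '[[0.02,-0.02,0,0,0.06],[0.06,-0.02,0,0,0.06],[0.09,-0.02,0,0,0.06],[0.09,-0.02,0,0,0.06],[0.09,-0.02,0,0,0.06],[0.09,-0.02,0,0,0.06],[0.09,-0.02,0,0,0.06],[0.09,-0.02,0,0,0.06],[0.09,-0.02,0,0,0.06],[0.09,-0.02,0,0,0.06]]'
python3 - <<'E'
from h import *
s,R=st()
w=cam("wrist"); cv2.imwrite("pics/wrist5.png",w["image"][:,:,::-1])
u=proj(w,[.4945,.1795,.06]).astype(int); a=w["image"][max(0,u[1]-90):u[1]+90,u[0]-90:u[0]+90]
sd=cam("side"); cv2.imwrite("pics/side5.png",sd["image"][:,:,::-1]); b=sd["image"][150:225,205:280]
cv2.imwrite("pics/c5.png",np.hstack([cv2.resize(a,(400,400)),cv2.resize(b,(400,400),interpolation=cv2.INTER_CUBIC)])[:,:,::-1])
p,f=fitsleeve([w],[proj(w,[.4945,.1795,.076])],[.4945,.1795,.08],dz=.02); print(p,np.degrees(p[2]),f)
E
```

```text
t: 15.95
tool_pos: [0.4943, 0.1797, 0.2263]
eef_rot: [-0.025, 0.707, -0.706, 0.028]
ft_force: [0.0, -0.8, -0.1]
width: 0.0598
t: 17.2
tool_pos: [0.4045, 0.1729, 0.2458]
eef_rot: [-0.025, 0.707, -0.706, 0.028]
ft_force: [0.1, -0.1, -0.5]
width: 0.0599
t17.20 pos [0.4045 0.1729 0.2458] jawaz -85.7 y [ 0.005  0.002 -1.   ] x [-0.997 -0.075 -0.005] F [ 0.07 -0.12 -0.45] M [-0.048  0.024  0.008] w 0.0599 q6 0.87
[0.49353894 0.17954473 0.06407307] 3.6711162084899804 0.04526485574151873
```

View pics/c5.png

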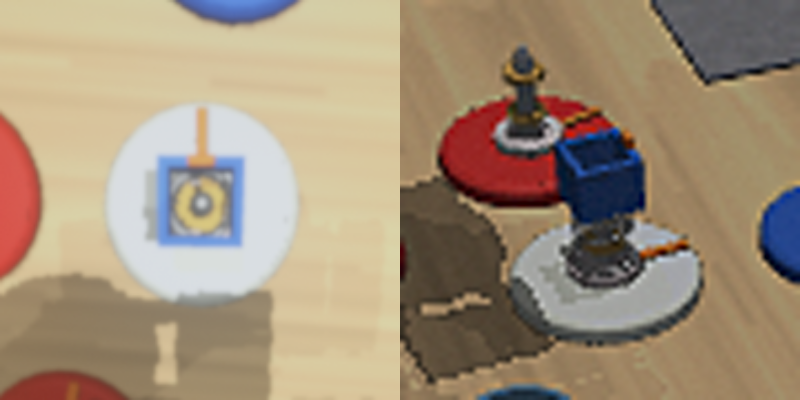

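The spring sits upright on the white stand, with its end coil on the seat and its tab in line with the rib. The gripper is clear, so I'm handing in.

```bash
python3 -c "
from rig import ticket; print(ticket.finish_job())"
```

```text
the job is handed in; nothing more can be done
None
```

I threaded the spring onto the white stand, seated it, turned its tab over the rib, released it and handed the job in at about 17 s of the 72 s allowed.

- **Collars:** At the upper collar the tang snagged at about 4 N and a small sweep of twists dropped it through. At the lower collar it snagged at about 4.6 N plus 2.5 N sideways and passed during a slow sweep the other way. All readings were taken at the end of each move and stayed well under 15 N, so brief peaks in between were not recorded.
- **Seating:** By the arm's height just before release, the end coil was about 0.3 mm above the seat, with about 1 N of contact. I lowered it another 0.5 mm before opening the fingers.
- **Final check:** The last pictures show the spring upright on the seat. A fit to the sleeve puts it about 1 mm off the stem axis, with the tab at 3.7° and the rib at about 4.4°. The gripper was well clear.
- **What disagreed:** The stand's position differed by 3 to 5 mm between the first point detections and the outline fits. The wrist camera also showed about 1.4 mm of sideways offset. I went with the outline fits, and low side forces during threading supported that.
- **Bystanders:** I did not measure the bell, cup, vase or cradle again. No move went near them, and no unexpected force showed up.

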